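# Close and hold the spring-return bayonet cap of a sample cell

### The job

The sample is already in the meter's test cell. Fit the red-handled bayonet cap on the cell with its two lugs in the two slots, push it down against the spring until it is fully home, twist it a quarter turn clockwise (seen from above) against the spring, and finish with the gripper still gripping it there: the cell springs open if let go, so keep hold and do not release it at the end. Leave the tins and the bottle where they are.

Things in the scene. Friction and masses are not known exactly. Their poses are not given: they have to be found in the camera images.
- cap: Loose bayonet cap standing upright on the bench, 90 to 195 g, alike after half a turn. Origin: centre of its underside, z up. Aluminium plug 37 mm across, 15 mm tall; at its foot two steel lugs to +x and -x, 11 mm wide, 6 mm thick (z 0 to 6), reaching 32 mm from the axis; grey flange 76 mm across, z 15 to 21 mm; red grip bar on top.
- cap_grip (a point): Middle of the cap's red grip bar, 46 mm above the cap's underside; axes as the cap's. The bar is 52 mm long along x (the direction of the lugs; white line on top), 18 mm wide in y, from z 21 to 56 mm above the underside. Grip it from above across the 18 mm.
- meter: Fixed meter: white base 190 x 150 mm, 30 mm high (x -115 to +75 mm), with a display; on it a blue round test cell, 94 mm across, top 85 mm above the bench. Origin on the cell's axis at bench height, z up. Slots for the lugs lie along its +x and -x, orange mark at each slot's outer end; green marks at +y and -y where the lugs end after the turn.
- cell_mouth (a point): Centre of the cell's mouth, level with its top rim; axes as the meter's. In the mouth is a 6 mm thick ledge flush with the rim, with a 43.6 mm hole and two slots 18 mm wide, reaching 36 mm from the axis. Pushed home, the cap's flange meets the rim (its underside 15 mm below the mouth) and the lugs, 3 mm below the ledge, can turn under it: clockwise only, a stop blocks the other way.
- press (a joint): How far the sprung disc in the cell is pushed down, m: 0 free (its top 7 mm below the mouth, where it meets the cap's underside), 0.008 with the cap's flange on the rim. The spring pushes up with 3 N at 0 and 7 N at 0.008. Let up but still turned, the cap rises 3 mm until its lugs bear under the ledge (0.005).
- turn (a joint): How far the disc is turned clockwise with the cap, rad: 0 at rest, 1.57 at its stop. The lugs take it along after about 0.15 rad of play, so a cap turned by a quarter shows about 1.42. The return spring gives 0.1 N m at 0 and 0.23 N m at the stop: let go, it turns the cap back to the slots.
- tin_a: Bystander: closed aluminium sample tin, 55 mm in diameter, 36 mm high, standing on the bench. Origin at the centre of its underside.
- tin_b: Bystander: a second tin, the same as the first.
- reagent: Bystander: amber bottle with black cap, 60 mm in diameter, 120 mm high, standing on the bench. Origin at the centre of its underside.
There are look-alikes about, which are no part of the job. Several things have the shape of the meter; the one meant has the colours described above. There is more than one size of the cap; the one meant has the size given above.

How it is judged:
By the outcome, as a careful person would: the job done as asked, in the order asked, and still so for the second after the job is handed in, while the arm keeps its last pose, push and grip.
It also fails if it takes over 40 s, if anything falls off the work surface, if the arm or the gripper's body presses on something with over 40 N, if the wrist force passes 120 N, or if a joint passes its speed limit or range.

### The arm

A 6-joint arm with a two-finger parallel gripper is mounted at the origin on the work surface. World frame = base frame: x ahead of the robot, y to its left, z up, the work surface at z = 0. Lengths are in m, angles in rad, forces in N, time in s.
With the tool pointing down it reaches from about 0.35 to 0.8 m from the base axis. Payload 7.3 kg.
Tool frame: the origin (TCP) lies midway between the tips of the shut fingers; the grasp point (between the pads) lies 19 mm behind it; z points along the fingers, y is the line along which they close (so a half turn about z gives the same grasp; the last joint's range is limited). The gripper opens to 85 mm and grips with 20 to 120 N. Pads are 22 mm wide; open, the fingers measure 114 mm over their backs; the gripper's body (76 mm by 85 mm) begins 54 mm behind the grasp point. The pads swing forward as they close: fully open they stand 13 mm farther back than shut.
Start: joints at [1.085, 0.342, 1.524, -0, 1.275, -0.146], TCP at [0.175, 0.495, 0.21] pointing down, gripper open.
Joint ranges: [-2.53, 2.53], [-0.77, 2.02], [0.04, 2.7], [-1, 4.14], [0.28, 2.66], [-3.11, 3.11]. Speed limits (rad/s): [2.57, 2.57, 3.14, 3.14, 3.14, 3.14].

### API

Orientations are given as a rotation vector (axis times angle).
In Python, from plant import manip gives the robot as it stands.
- The arm moves only by the tool servo_tool, never from a script. Its argument "plan" is a list of rows, each a list of 6 numbers: the shift along the tool's x, y, z each as a share of 0.15 m, from -1 to 1, then the turn, a rotation vector about the tool's x, y, z each as a share of pi/2 rad, from -1 to 1. A call has 1 to 10 rows; each row is the pose to reach, as a shift and turn from the pose commanded when the call began, along the tool's axes at that moment; what a row does not reach only later rows make up. A row lasts 1/12 s, in which the tool goes at most 41.7 mm and 7.16 degrees, less where a joint would pass 70% of its speed; a pose out of reach is approached as far as the arm can. A call with a number of a shift or a turn outside -1 to 1 is refused whole. A call with a gripper value outside its range is refused whole. "hand" is the closure, from -1 (fully open) to 1 (shut), so that 0 is half open, set as the call begins (left out, the last holds). The fingers move at their own pace and stop on an object; "newtons" is the grip in N (left out, the last holds). Time passes only in rows, so rows that repeat a pose let the fingers close. It gives the time, the measured TCP pose, the force, the opening and the grip force at its end, in the units of the state.
- manip.get_state(): the state, without advancing time (a new reading comes with each control period).
- manip.camera(name): name is "side" or "top"; returns the picture (480x640x3 uint8, blue, green, red); there is no depth.
- manip.get_calibration(name): a dict with "fx", "fy", "cx", "cy" (pixels), "k1" (the pictures are not rectified: a ray, as slopes to the right and down, at radius r is drawn at 1 + k1 r^2 times it, then the intrinsics apply), "extrinsics" (4x4, takes a point from camera to world coordinates). Camera axes: x right, y down, z forward; pixel columns grow to the right and rows downward; lengths in m; the calibration is good to about 2 mm. A picture is of the moment at which its call begins. get_calibration takes no time and is no camera call.
- manip.sign_off(): hands the job in; it is judged then, once.
The state is a dict: "time_s": time; "joints": joint angles; "dq": joint speeds; "joint_efforts": joint torques, N m; "tcp_pos": TCP position; "orientation": TCP orientation; "ft_force": force on the tool from outside, world axes, zero at the start; "moment": the same for the moment, N m; "grip_width": finger opening in m; "finger_force": force on a finger pad.
Only numpy, scipy, OpenCV 4.12 (cv2) and the standard library are available. Lean on these libraries where they do the work, as an engineer would, in place of code of your own. Each camera call takes 0.05 s, during which the arm holds its last target. There are 200 camera calls.

## Working session

There is one attempt and no reset: what is moved stays moved. The work goes in short steps, Python scripts to look and compute and a tool call to move; the robot and the scene stay as the last step left them, time stands still between calls to the robot, and variables do not carry over. Pictures are saved under pics/ and viewed, at most 10 in all, crops included, and the job is handed in when it is done.

Besides the shell and the picture viewer there is one more tool, called as name(argument=value, ...), one argument or row to a line, values as JSON. servo_tool: Moves the arm, as the interface text tells. Its arguments: {"type":"object","properties":{"plan":{"type":"array"},"hand":{"type":"number"},"newtons":{"type":"number"}},"required":["plan"]}

```bash
mkdir -p pics
cat > h.py <<'E'
from plant import manip
import numpy as np, cv2
from scipy.spatial.transform import Rotation as R
def cal(n):
    c=manip.get_calibration(n); K=np.array([[c['fx'],0,c['cx']],[0,c['fy'],c['cy']],[0,0,1]]); return K,np.array([c['k1'],0,0,0,0.]),np.array(c['extrinsics'])
def onplane(n,px,z):
    K,d,T=cal(n); px=np.array(px,float).reshape(-1,1,2)
    u=cv2.undistortPoints(px,K,d)[:,0]; r=np.c_[u,np.ones(len(u))]@T[:3,:3].T; o=T[:3,3]
    return o+r*((z-o[2])/r[:,2])[:,None]
def project(n,P):
    K,d,T=cal(n); Ti=np.linalg.inv(T); return cv2.projectPoints(np.array(P,float).reshape(-1,1,3),cv2.Rodrigues(Ti[:3,:3])[0],Ti[:3,3],K,d)[0][:,0]
E
python3 - <<'E'
from h import *
for n in('top','side'):
    cv2.imwrite(f'pics/{n}0.png',manip.camera(n)); print(n,cal(n)[2].round(3).tolist(),cal(n)[0].tolist(),cal(n)[1][0])
print(manip.get_state())
E
```

```text
top [[0.022, -0.986, 0.164, 0.419], [-1.0, -0.02, 0.014, 0.053], [-0.01, -0.164, -0.986, 1.015], [0.0, 0.0, 0.0, 1.0]] [[439.76541329827677, 0.0, 317.623440450295], [0.0, 439.76541329827677, 240.187979348526], [0.0, 0.0, 1.0]] 0.02626155469851559
side [[-0.991, -0.082, 0.11, 0.439], [-0.137, 0.559, -0.818, 1.231], [0.006, -0.825, -0.565, 0.879], [0.0, 0.0, 0.0, 1.0]] [[531.2649197311606, 0.0, 318.8214284856183], [0.0, 531.2649197311606, 237.50345152047578], [0.0, 0.0, 1.0]] -0.08540822956655862
{'time_s': 0.1, 'joints': array([ 1.08498436e+00,  3.42625473e-01,  1.52489351e+00,  9.29907484e-06,
        1.27540946e+00, -1.46014743e-01]), 'dq': array([ 0.00025685, -0.00209616, -0.00213434,  0.00151721,  0.00110316,
       -0.00153068]), 'joint_efforts': array([ 1.13882190e-03, -4.34454346e+01, -2.46490753e+01, -1.56124556e-04,
        4.72769898e-03, -5.33186176e-05]), 'tcp_pos': array([0.17478669, 0.49465206, 0.20921956]), 'orientation': array([-5.31120590e-01, -3.09594103e+00,  1.98980017e-03]), 'ft_force': array([-0.08791535, -0.40164878,  0.31311254]), 'moment': array([0.01279126, 0.02234472, 0.01130776]), 'finger_force': 0.0, 'grip_width': 0.08525080291970773}
```

View pics/top0.png

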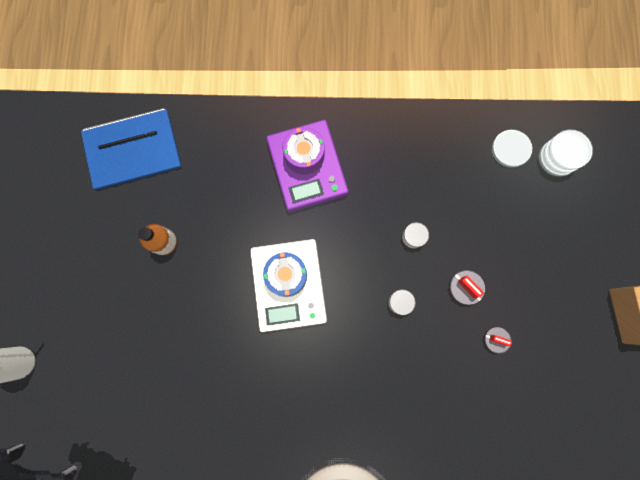

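View pics/side0.png

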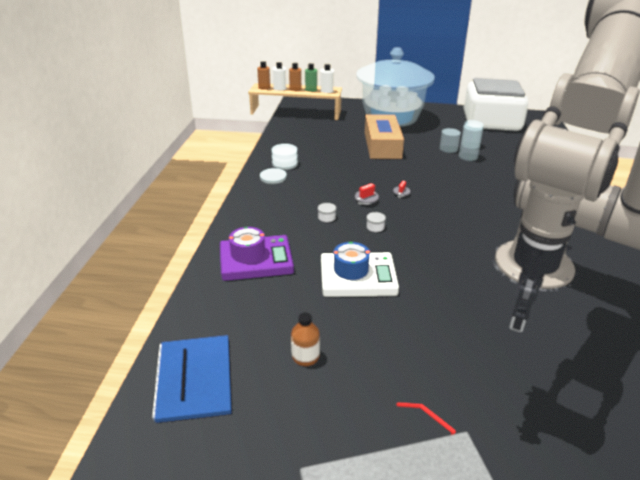

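The top view shows two red-barred caps: the larger at (468,288) and the smaller at (498,340). It also shows two meters: purple at (305,150) and white/blue at (287,285). I choose the white/blue meter, and the cap whose flange measures 76 mm. Next I measure both and check them in a crop.

```bash
cat > meas.py <<'E'
from h import *
im=cv2.imread('pics/top0.png'); hsv=cv2.cvtColor(im,cv2.COLOR_BGR2HSV)
def blobs(m,x0,y0,x1,y1,a=5):
    mm=np.zeros_like(m); mm[y0:y1,x0:x1]=m[y0:y1,x0:x1]
    n,l,s,c=cv2.connectedComponentsWithStats(mm); return [(s[i,4],c[i]) for i in range(1,n) if s[i,4]>=a],mm
for box in((440,260,495,315),(480,322,518,360)):
    m=((im.max(2)>70)*255).astype(np.uint8); _,mm=blobs(m,*box)
    c=max(cv2.findContours(mm,0,1)[0],key=cv2.contourArea); e=cv2.fitEllipse(cv2.convexHull(c)); p=onplane('top',[e[0]],.021)[0]
    s=np.linalg.norm(np.diff(onplane('top',[[e[0][0]-e[1][0]/2,e[0][1]],[e[0][0]+e[1][0]/2,e[0][1]]],.021),axis=0))
    red=((hsv[...,1]>150)&((hsv[...,0]<8)|(hsv[...,0]>172))&(hsv[...,2]>90)).astype(np.uint8)*255
    b,mr=blobs(red,*box); pts=np.argwhere(mr)[:,::-1]; w=onplane('top',pts,.05)[:,:2]; u,sv,vt=np.linalg.svd(w-w.mean(0)); 
    print('cap',e,p.round(4),'dia',s.round(4),'red',w.mean(0).round(4),'ang',np.degrees(np.arctan2(vt[0][1],vt[0][0])).round(1))
H,S,V=cv2.split(hsv)
bx=(255,245,318,300)
bl=((H>100)&(H<125)&(S>140)).astype(np.uint8)*255; _,mb=blobs(bl,*bx)
c=max(cv2.findContours(mb,0,1)[0],key=cv2.contourArea);e=cv2.fitEllipse(cv2.convexHull(c));print('blue',e,onplane('top',[e[0]],.085).round(4))
for n,m in(('or',(H>5)&(H<22)&(S>110)),('gr',(H>45)&(H<80)&(S>100))):
    for a,cc in blobs(m.astype(np.uint8)*255,*bx,a=3)[0]: print(n,a,cc.round(1),onplane('top',[cc],.085)[0].round(4))
for n,(cx,cy) in dict(a=(416,236),b=(402,302)).items(): print(n,onplane('top',[(cx,cy)],.036).round(3))
a=cv2.resize(im[250:360,430:530],None,fx=4,fy=4,interpolation=2); b=cv2.resize(im[235:345,240:340],None,fx=4,fy=4,interpolation=2)
cv2.imwrite('pics/crop.png',np.hstack([a,b]))
E
python3 meas.py
```

```text
cap ((467.4581298828125, 286.8924255371094), (34.62004852294922, 36.937294006347656), 130.72592163085938) [ 0.4854 -0.2709  0.021 ] dia 0.0767 red [ 0.4826 -0.267 ] ang -133.3
cap ((498.1152038574219, 339.71697998046875), (26.023881912231445, 28.806396484375), 133.7253875732422) [ 0.3718 -0.3331  0.021 ] dia 0.0562 red [ 0.3724 -0.3264] ang -105.1
blue ((272.92169189453125, 260.28912353515625), (6.083659648895264, 10.062799453735352), 39.730010986328125) [[0.5285 0.16   0.085 ]]
or 12 [281.9 254.6] [0.5412 0.1413 0.085 ]
or 22 [282.9 270.3] [0.5077 0.138  0.085 ]
or 7 [283.9 273.4] [0.501  0.1357 0.085 ]
or 4 [290.  274.5] [0.499  0.1226 0.085 ]
or 4 [280.5 277.2] [0.4928 0.1426 0.085 ]
or 3 [287.7 277. ] [0.4936 0.1274 0.085 ]
or 15 [286.6 292.4] [0.4612 0.1285 0.085 ]
gr 11 [303.1 270.4] [0.5084 0.0951 0.085 ]
gr 13 [265.2 276. ] [0.4947 0.1752 0.085 ]
a [[ 0.596 -0.155  0.036]]
b [[ 0.448 -0.122  0.036]]
```

View pics/crop.png

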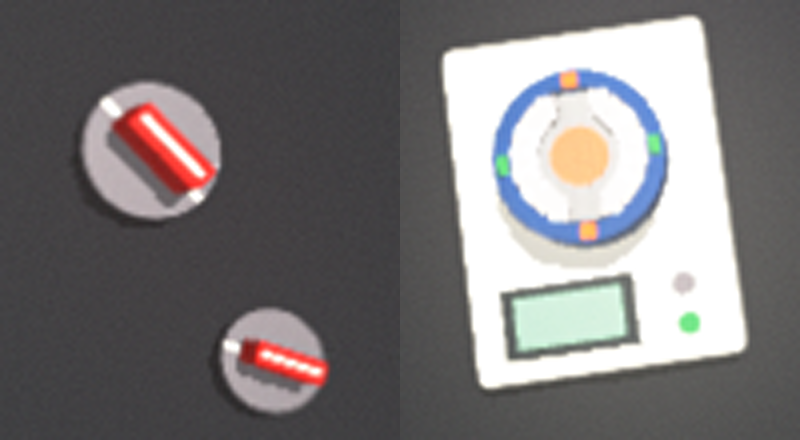

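The crop confirms that the big cap (flange about 76.7 mm; the small one is 56 mm) is at (467,287). Its white lug marks are near (457.5,276.5) and (479,299). The cell's orange marks are at (282,254.6) and (286.6,292.4), and the green ones at (303,270) and (265,276).

```bash
cat >> h.py <<'E'
def tool(yaw):
    c,s=np.cos(np.radians(yaw)),np.sin(np.radians(yaw)); return np.array([[c,s,0],[s,-c,0],[0,0,-1.]])
def chain(wps):
    st=manip.get_state(); p=np.array(st['tcp_pos']); M=R.from_rotvec(st['orientation']).as_matrix()
    for x,y,z,yaw in wps:
        a=(M.T@(np.array([x,y,z])-p)/.15).round(3); b=(R.from_matrix(M.T@tool(yaw)).as_rotvec()/(np.pi/2)).round(3)
        print((x,y,z,yaw),a.tolist()+b.tolist()); p=p+M@a*.15; M=M@R.from_rotvec(b*np.pi/2).as_matrix()
def yaw():
    M=R.from_rotvec(manip.get_state()['orientation']).as_matrix(); return np.degrees(np.arctan2(M[1,0],M[0,0]))
E
python3 - <<'E'
from h import *
l=onplane('top',[(465.75,278.75),(481.25,293)],.056); f=onplane('top',[(457.5,276.5),(479.25,298.75)],.021)
for q in(l,f): d=q[0]-q[1]; print(q.mean(0).round(4),np.degrees(np.arctan2(d[1],d[0])).round(1),np.linalg.norm(d).round(4))
C=(.4845,-.270)
chain([(.30,.38,.21,150),(.40,.26,.21,130),(.45,.14,.19,110),(.46,.02,.17,90),(.47,-.10,.15,68),(.478,-.20,.14,47),(*C,.13,47)])
E
```

```text
[ 0.4856 -0.2725  0.056 ] 46.9 0.0438
[ 0.484  -0.2728  0.021 ] 43.8 0.0671
(0.3, 0.38, 0.21, 150) [-1.042, -0.442, -0.005, -0.001, -0.0, 0.117]
(0.4, 0.26, 0.21, 130) [-0.977, -0.36, -0.0, 0.0, -0.0, 0.222]
(0.45, 0.14, 0.19, 110) [-0.827, -0.259, 0.133, 0.0, -0.0, 0.222]
(0.46, 0.02, 0.17, 90) [-0.775, -0.212, 0.133, 0.0, -0.0, 0.223]
(0.47, -0.1, 0.15, 68) [-0.8, 0.067, 0.133, -0.0, -0.0, 0.244]
(0.478, -0.2, 0.14, 47) [-0.598, 0.299, 0.067, -0.0, -0.0, 0.233]
(0.4845, -0.27, 0.13, 47) [-0.312, 0.35, 0.066, -0.0, -0.0, 0.0]
```

servo_tool(
  plan=[
    [-0.3,-0.13,0,0,0,0.04],
    [-0.6,-0.26,0,0,0,0.08],
    [-0.9,-0.4,0,0,0,0.117],
    [-1,-0.44,0,0,0,0.117],
    [-1,-0.44,0,0,0,0.117],
  ],
  hand=-1,
)

```text
time_s: 0.52
tcp_pos: [0.2985, 0.3787, 0.2095]
orientation: [0.821, 3.031, -0.003]
ft_force: [0.1, -0.5, 0.1]
grip_width: 0.0855
finger_force: 0.0
```

servo_tool(
  plan=[
    [-0.25,-0.09,0,0,0,0.06],
    [-0.5,-0.18,0,0,0,0.12],
    [-0.75,-0.27,0,0,0,0.18],
    [-0.98,-0.36,0,0,0,0.22],
    [-0.98,-0.36,0,0,0,0.22],
  ],
)

```text
time_s: 0.93
tcp_pos: [0.398, 0.2583, 0.2095]
orientation: [1.334, 2.842, -0.002]
ft_force: [0.5, 0.6, 1.0]
grip_width: 0.0854
finger_force: 0.0
```

servo_tool(
  plan=[
    [-0.21,-0.06,0.03,0,0,0.06],
    [-0.42,-0.13,0.07,0,0,0.12],
    [-0.62,-0.2,0.1,0,0,0.18],
    [-0.83,-0.26,0.13,0,0,0.22],
    [-0.83,-0.26,0.13,0,0,0.22],
  ],
)

```text
time_s: 1.35
tcp_pos: [0.4465, 0.1386, 0.1893]
orientation: [1.801, 2.574, -0.003]
ft_force: [-0.5, -0.6, -0.2]
grip_width: 0.0853
finger_force: 0.0
```

servo_tool(
  plan=[
    [-0.2,-0.05,0.03,0,0,0.06],
    [-0.4,-0.1,0.07,0,0,0.12],
    [-0.6,-0.16,0.1,0,0,0.18],
    [-0.78,-0.21,0.13,0,0,0.22],
    [-0.78,-0.21,0.13,0,0,0.22],
  ],
)

```text
time_s: 1.77
tcp_pos: [0.4563, 0.0188, 0.1699]
orientation: [-2.215, -2.227, 0.003]
ft_force: [0.3, 0.4, 0.5]
grip_width: 0.0855
finger_force: 0.0
```

servo_tool(
  plan=[
    [-0.2,0.02,0.03,0,0,0.06],
    [-0.4,0.03,0.07,0,0,0.12],
    [-0.6,0.05,0.1,0,0,0.18],
    [-0.8,0.07,0.13,0,0,0.24],
    [-0.8,0.07,0.13,0,0,0.24],
  ],
)

```text
time_s: 2.18
tcp_pos: [0.4689, -0.1011, 0.1505]
orientation: [2.594, 1.772, -0.001]
ft_force: [0.0, 0.1, -0.3]
grip_width: 0.0855
finger_force: 0.0
```

```bash
python3 -c "
from h import *
print(manip.get_state()['time_s'],yaw())
chain([(.478,-.20,.14,46.5),(.4848,-.272,.10,46.5),(.4848,-.272,.0295,46.5)])"
```

```text
2.1833 68.67716099224273
(0.478, -0.2, 0.14, 46.5) [-0.592, 0.296, 0.071, 0.0, 0.001, 0.246]
(0.4848, -0.272, 0.1, 46.5) [-0.317, 0.363, 0.266, 0.0, -0.0, 0.0]
(0.4848, -0.272, 0.0295, 46.5) [-0.001, 0.0, 0.47, 0.0, -0.0, 0.0]
```

servo_tool(
  plan=[
    [-0.15,0.08,0.02,0,0,0.06],
    [-0.3,0.15,0.04,0,0,0.12],
    [-0.45,0.22,0.06,0,0,0.18],
    [-0.592,0.296,0.071,0,0.001,0.246],
    [-0.592,0.296,0.071,0,0.001,0.246],
  ],
)

```text
time_s: 2.6
tcp_pos: [0.4788, -0.1991, 0.1403]
orientation: [2.885, 1.243, 0.002]
ft_force: [-0.5, -0.6, 0.5]
grip_width: 0.0856
finger_force: 0.0
```

servo_tool(
  plan=[
    [-0.11,0.12,0.09,0,0,0],
    [-0.21,0.24,0.18,0,0,0],
    [-0.317,0.363,0.266,0,0,0],
    [-0.317,0.363,0.266,0,0,0],
    [-0.317,0.363,0.266,0,0,0],
    [-0.317,0.363,0.266,0,0,0],
  ],
)

```text
time_s: 3.1
tcp_pos: [0.4855, -0.2672, 0.1008]
orientation: [-2.879, -1.252, -0.002]
ft_force: [0.8, 0.3, 0.8]
grip_width: 0.0856
finger_force: 0.0
```

```bash
python3 -c "
from h import *
print(manip.get_state()['time_s'],yaw(),manip.get_state()['tcp_pos'])
chain([(.4848,-.272,.0295,46.5)])
s=manip.camera('side');t=manip.camera('top')
cv2.imwrite('pics/g1.png',np.hstack([cv2.resize(s[120:240,310:430],(400,400)),cv2.resize(t[240:340,420:520],(400,400))]))"
```

```text
3.1 46.99312738011408 [ 0.48550157 -0.26715811  0.10079569]
(0.4848, -0.272, 0.0295, 46.5) [-0.028, 0.019, 0.475, -0.001, -0.001, 0.005]
```

View pics/g1.png

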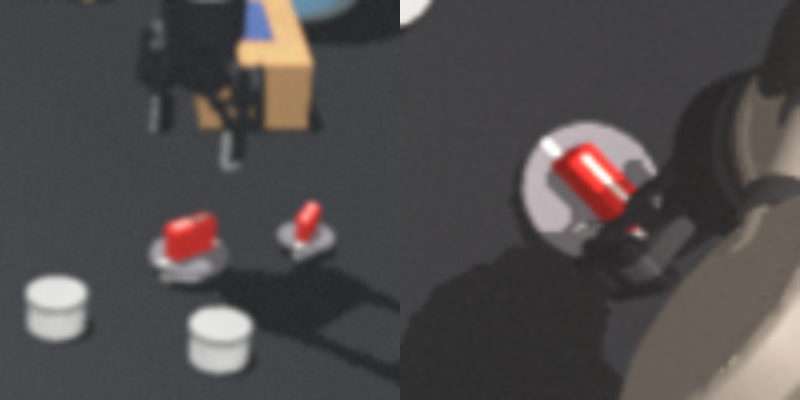

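The left half (side view) shows the gripper above the big cap at about (190,250), with the small cap clear of it. The right half (top view) shows the cap undisturbed and the fingers straddling the bar. I descend now.

servo_tool(
  plan=[
    [-0.028,0.02,0.12,0,0,0.005],
    [-0.028,0.02,0.24,0,0,0.005],
    [-0.028,0.02,0.36,0,0,0.005],
    [-0.028,0.02,0.44,0,0,0.005],
    [-0.028,0.02,0.475,0,0,0.005],
    [-0.028,0.02,0.475,0,0,0.005],
    [-0.028,0.02,0.475,0,0,0.005],
    [-0.028,0.02,0.475,0,0,0.005],
  ],
)

```text
time_s: 3.87
tcp_pos: [0.4853, -0.2741, 0.0306]
orientation: [2.886, 1.238, 0.004]
ft_force: [0.1, -0.4, -0.8]
grip_width: 0.0851
finger_force: 0.0
```

servo_tool(
  plan=[
    [0,0,0,0,0,0],
    [0,0,0,0,0,0],
    [0,0,0,0,0,0],
    [0,0,0,0,0,0],
    [0,0,0,0,0,0],
    [0,0,0,0,0,0],
    [0,0,0,0,0,0],
    [0,0,0,0,0,0],
    [0,0,0,0,0,0],
    [0,0,0,0,0,0],
  ],
  hand=1,
  newtons=80,
)

```text
time_s: 4.7
tcp_pos: [0.4847, -0.2742, 0.0298]
orientation: [-2.887, -1.238, -0.002]
ft_force: [-1.4, -0.8, 5.7]
grip_width: 0.015
finger_force: 78.4
```

servo_tool(
  plan=[
    [0,0,-0.1,0,0,0],
    [0,0,-0.25,0,0,0],
    [0,0,-0.45,0,0,0],
    [0,0,-0.65,0,0,0],
    [0,0,-0.85,0,0,0],
    [0,0,-0.95,0,0,0],
    [0,0,-0.95,0,0,0],
    [0,0,-0.95,0,0,0],
  ],
)

```text
time_s: 5.37
tcp_pos: [0.4845, -0.2741, 0.1717]
orientation: [-2.887, -1.238, -0.003]
ft_force: [0.5, -0.1, -1.6]
grip_width: 0.0143
finger_force: 78.4
```

```bash
python3 -c "
from h import *
st=manip.get_state();print(st['time_s'],yaw(),st['tcp_pos'],st['grip_width'],st['ft_force'])
chain([(.485,-.17,.172,80),(.485,-.06,.172,120),(.49,.04,.172,155),(.5014,.135,.172,189.4)])
s=manip.camera('side')
cv2.imwrite('pics/g2.png',cv2.resize(s[80:240,310:450],(560,600),interpolation=2))"
```

```text
5.3667 46.4106474168687 [ 0.48448274 -0.27406971  0.17173676] 0.014338200984945284 [ 0.45187917 -0.11210403 -1.55153429]
(0.485, -0.17, 0.172, 80) [0.505, -0.476, -0.001, 0.0, -0.001, -0.373]
(0.485, -0.06, 0.172, 120) [0.722, -0.128, -0.0, 0.0, 0.0, -0.445]
(0.49, 0.04, 0.172, 155) [0.56, 0.363, -0.0, 0.0, 0.0, -0.389]
(0.5014, 0.135, 0.172, 189.4) [0.199, 0.606, -0.0, -0.0, 0.0, -0.382]
```

View pics/g2.png

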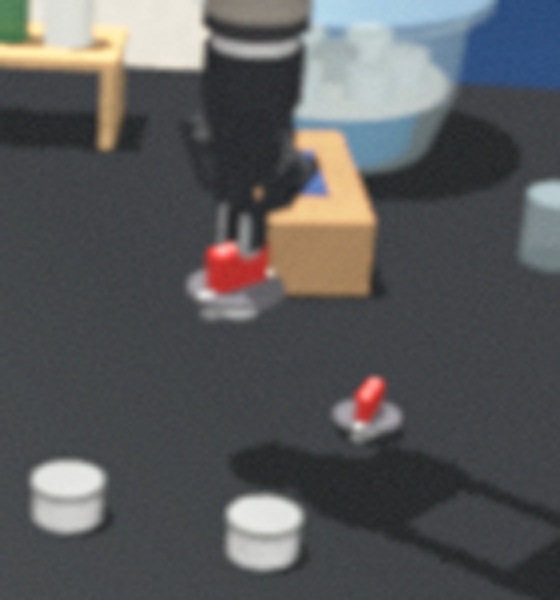

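The cap is held level at (235,280) in the crop, well clear of the tins and the small cap. I carry it to the meter next.

servo_tool(
  plan=[
    [0.1,-0.09,0,0,0,-0.07],
    [0.2,-0.19,0,0,0,-0.14],
    [0.3,-0.28,0,0,0,-0.21],
    [0.4,-0.38,0,0,0,-0.28],
    [0.505,-0.476,0,0,0,-0.35],
    [0.505,-0.476,0,0,0,-0.373],
  ],
)

```text
time_s: 5.92
tcp_pos: [0.4835, -0.1661, 0.1697]
orientation: [-2.394, -2.024, -0.001]
ft_force: [-0.0, -0.1, -1.2]
grip_width: 0.0149
finger_force: 78.4
```

servo_tool(
  plan=[
    [0.12,-0.02,0,0,0,-0.07],
    [0.24,-0.04,0,0,0,-0.14],
    [0.36,-0.06,0,0,0,-0.21],
    [0.48,-0.08,0,0,0,-0.28],
    [0.6,-0.11,0,0,0,-0.35],
    [0.72,-0.128,0,0,0,-0.42],
    [0.72,-0.128,0,0,0,-0.445],
  ],
)

```text
time_s: 6.5
tcp_pos: [0.4833, -0.0573, 0.17]
orientation: [-1.557, -2.723, -0.003]
ft_force: [-0.3, -0.2, -0.9]
grip_width: 0.0144
finger_force: 78.4
```

servo_tool(
  plan=[
    [0.1,0.06,0,0,0,-0.07],
    [0.2,0.12,0,0,0,-0.14],
    [0.3,0.18,0,0,0,-0.21],
    [0.4,0.25,0,0,0,-0.28],
    [0.5,0.32,0,0,0,-0.35],
    [0.56,0.363,0,0,0,-0.389],
    [0.56,0.363,0,0,0,-0.389],
  ],
)

```text
time_s: 7.08
tcp_pos: [0.4888, 0.0415, 0.1703]
orientation: [-0.671, -3.065, -0.003]
ft_force: [-0.2, -0.7, -1.3]
grip_width: 0.0148
finger_force: 78.4
```

```bash
python3 -c "
from h import *
st=manip.get_state();print(st['time_s'],yaw(),st['tcp_pos'])
chain([(.5014,.135,.172,189.4)])"
```

```text
7.0833 155.30085400913387 [0.48879977 0.04153932 0.17028888]
(0.5014, 0.135, 0.172, 189.4) [0.184, 0.601, -0.01, 0.001, -0.002, -0.379]
```

servo_tool(
  plan=[
    [0.04,0.12,0,0,0,-0.07],
    [0.08,0.24,0,0,0,-0.14],
    [0.12,0.36,0,0,0,-0.21],
    [0.16,0.48,0,0,0,-0.28],
    [0.184,0.601,0,0,0,-0.34],
    [0.184,0.601,0,0,0,-0.379],
    [0.184,0.601,0,0,0,-0.379],
    [0.184,0.601,0,0,0,-0.379],
    [0.184,0.601,0,0,0,-0.379],
  ],
)

```text
time_s: 7.83
tcp_pos: [0.5025, 0.1322, 0.1716]
orientation: [0.245, -3.131, -0.002]
ft_force: [-0.6, -0.3, -0.3]
grip_width: 0.0145
finger_force: 78.5
```

```bash
python3 -c "
from h import *
st=manip.get_state();print(st['time_s'],yaw(),st['tcp_pos'],st['joints'])
chain([(.5014,.135,.130,189.4)])
s=manip.camera('side');t=manip.camera('top');cv2.imwrite('pics/s3raw.png',s);cv2.imwrite('pics/t3raw.png',t)
cv2.imwrite('pics/g3.png',np.hstack([cv2.resize(s[190:300,300:400],(400,440),interpolation=2),cv2.resize(t[225:335,235:335],(400,440),interpolation=2)]))"
```

```text
7.8333 -171.04819939731772 [0.50252644 0.13215959 0.17162854] [ 1.08907116e-01  3.66857786e-01  1.59832556e+00  1.15079140e-03
  1.17713696e+00 -1.61856903e+00]
(0.5014, 0.135, 0.13, 189.4) [0.004, 0.02, 0.278, 0.001, -0.0, -0.005]
```

View pics/g3.png

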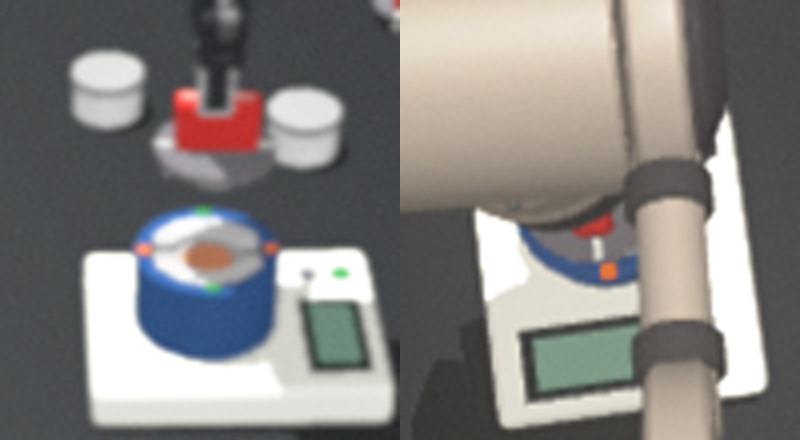

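The side half shows the cap above the cell, its bar spanning columns 175–263 and its base at row 150. The orange marks are at (143,249) and (271,247), the green ones at (204,211) and (212,288). The top view is mostly hidden by the arm. I compare cap and cell in the side view alone.

Run:
```python
from h import *
f=lambda x,y:(300+x/4,190+y/4)
m=onplane('side',[f(143,249),f(271,247),f(204,211),f(212,288)],.085); print(m.round(4), m[:2].mean(0),m[2:].mean(0)); d=m[1]-m[0];print(np.degrees(np.arctan2(d[1],d[0])),np.degrees(np.arctan2((m[3]-m[2])[1],(m[3]-m[2])[0]))-90)
# predicted cap features for cap at tcp
p=np.array([.5025,.1322]);u=.1716-.0298; yw=np.radians(8.95)
ex=np.array([np.cos(yw),np.sin(yw)]);ey=np.array([-ex[1],ex[0]])
for n,a,b,z in(('barL',26,9,21),('barR',-26,9,21),('TL',26,9,56),('TR',-26,9,56),('flL',38,0,21),('flR',-38,0,21),('flfront',0,38,15)):
    q=project('side',[[*(p+ex*a/1e3+ey*b/1e3),u+z/1e3]])[0]; print(n,((q-[300,190])*4).round(1))
im=cv2.imread('pics/s3raw.png');h=cv2.cvtColor(im,cv2.COLOR_BGR2HSV)
r=((h[...,1]>150)&((h[...,0]<8)|(h[...,0]>172))&(h[...,2]>90)); r[:205]=0;r[235:]=0;r[:,:335]=0;r[:,375:]=0
ys,xs=np.nonzero(r);print('red box crop', (xs.min()-300)*4,(xs.max()+1-300)*4,(ys.min()-190)*4,(ys.max()+1-190)*4)
```

```text
[[0.542  0.1409 0.085 ]
 [0.4614 0.1269 0.085 ]
 [0.5072 0.0931 0.085 ]
 [0.495  0.1756 0.085 ]] [0.50165421 0.13389574 0.085     ] [0.50109329 0.13438675 0.085     ]
-170.17008562429737 8.440618744139911
barL [169.8 152.4]
barR [254.4 152. ]
TL [171.6 104. ]
TR [257.5 103.6]
flL [149.6 144.5]
flR [272.5 143.8]
flfront [215.2 186.9]
red box crop 172 260 96 148
```

```bash
python3 -c "
from h import *
chain([(.503,.1348,.125,189.2)])"
```

```text
(0.503, 0.1348, 0.125, 189.2) [-0.004, 0.016, 0.314, 0.001, 0.0, -0.002]
```

servo_tool(
  plan=[
    [-0.004,0.016,0.08,0,0,-0.002],
    [-0.004,0.016,0.16,0,0,-0.002],
    [-0.004,0.016,0.24,0,0,-0.002],
    [-0.004,0.016,0.314,0,0,-0.002],
    [-0.004,0.016,0.314,0,0,-0.002],
    [-0.004,0.016,0.314,0,0,-0.002],
    [-0.004,0.016,0.314,0,0,-0.002],
    [-0.004,0.016,0.314,0,0,-0.002],
  ],
)

```text
time_s: 8.6
tcp_pos: [0.5038, 0.1354, 0.1262]
orientation: [-0.255, 3.129, 0.002]
ft_force: [-0.5, -0.0, -1.0]
grip_width: 0.0148
finger_force: 78.5
```

```bash
python3 -c "
from h import *
st=manip.get_state();print(yaw(),st['tcp_pos'],st['moment'])
chain([(.503,.1348,.109,189.2)])"
```

```text
-170.69746646757025 [0.50376076 0.13543014 0.12621851] [-0.01213599 -0.01588333  0.01858259]
(0.503, 0.1348, 0.109, 189.2) [0.006, -0.003, 0.115, 0.001, 0.002, 0.001]
```

servo_tool(
  plan=[
    [0.006,-0.003,0.03,0,0,0],
    [0.006,-0.003,0.06,0,0,0],
    [0.006,-0.003,0.09,0,0,0],
    [0.006,-0.003,0.115,0,0,0],
    [0.006,-0.003,0.115,0,0,0],
    [0.006,-0.003,0.115,0,0,0],
  ],
)

```text
time_s: 9.1
tcp_pos: [0.5024, 0.1349, 0.108]
orientation: [-0.255, 3.13, 0.002]
ft_force: [-0.3, -0.2, -0.5]
grip_width: 0.0144
finger_force: 78.5
```

No contact force with the underside about 7 mm below the rim, so the lugs are in the slots. I press down.

servo_tool(
  plan=[
    [0,0,0.015,0,0,0],
    [0,0,0.03,0,0,0],
    [0,0,0.045,0,0,0],
    [0,0,0.055,0,0,0],
    [0,0,0.06,0,0,0],
    [0,0,0.06,0,0,0],
    [0,0,0.06,0,0,0],
  ],
)

```text
time_s: 9.68
tcp_pos: [0.5029, 0.1348, 0.0998]
orientation: [-0.255, 3.129, 0.002]
ft_force: [-1.1, -2.1, 7.3]
grip_width: 0.0147
finger_force: 79.5
```

servo_tool(
  plan=[
    [0,0,0.005,0,0,0],
    [0,0,0.01,0,0,0],
    [0,0,0.01,0,0,0],
    [0,0,0.01,0,0,0],
  ],
)

```text
time_s: 10.02
tcp_pos: [0.5029, 0.1346, 0.0995]
orientation: [-0.256, 3.128, 0.001]
ft_force: [-4.0, -3.4, 17.4]
grip_width: 0.0147
finger_force: 80.8
```

Force rises steeply to 17 N, so the flange is on the rim. I twist clockwise, holding the push.

servo_tool(
  plan=[
    [0,-0.001,0,0,0,0.06],
    [0.001,-0.002,0,0,0,0.12],
    [0.001,-0.003,0,0,0,0.18],
    [0.001,-0.004,0,0,0,0.24],
    [0.002,-0.005,0,0,0,0.3],
    [0.002,-0.006,0,0,0,0.36],
    [0.003,-0.007,0,0,0,0.42],
    [0.003,-0.008,0,0,0,0.5],
    [0.003,-0.008,0,0,0,0.5],
  ],
)

```text
time_s: 10.77
tcp_pos: [0.5032, 0.1337, 0.0995]
orientation: [0.97, 2.984, 0.004]
ft_force: [-3.2, -1.8, 15.1]
grip_width: 0.0151
finger_force: 80.6
```

```bash
python3 -c "
from h import *
st=manip.get_state();print(yaw(),st['tcp_pos'],st['moment'],st['ft_force'],st['joints'])"
```

```text
143.98154007008 [0.50322597 0.1337366  0.0995265 ] [-0.14266498  0.38092144  0.07160089] [-3.21237197 -1.82097975 15.14645604] [ 1.11837391e-01  4.48438637e-01  1.69417172e+00  1.20639893e-03
  9.94533255e-01 -8.30978205e-01]
```

servo_tool(
  plan=[
    [0,-0.001,0,0,0,0.06],
    [0.001,-0.002,0,0,0,0.12],
    [0.001,-0.003,0,0,0,0.18],
    [0.001,-0.004,0,0,0,0.24],
    [0.002,-0.005,0,0,0,0.3],
    [0.002,-0.006,0,0,0,0.36],
    [0.003,-0.007,0,0,0,0.42],
    [0.003,-0.008,0,0,0,0.5],
    [0.003,-0.008,0,0,0,0.5],
    [0.003,-0.008,0,0,0,0.5],
  ],
)

```text
time_s: 11.6
tcp_pos: [0.5022, 0.1331, 0.0995]
orientation: [2.032, 2.393, 0.006]
ft_force: [-2.8, -1.0, 15.9]
grip_width: 0.0146
finger_force: 80.6
```

```bash
python3 -c "
from h import *
st=manip.get_state();print(yaw(),st['tcp_pos'],st['moment'],st['ft_force'])
s=manip.camera('side');t=manip.camera('top')
cv2.imwrite('pics/g4.png',np.hstack([cv2.resize(s[190:300,300:400],(400,440),interpolation=2),cv2.resize(t[225:335,235:335],(400,440),interpolation=2)]))"
```

```text
99.31866853565457 [0.50215893 0.13313193 0.09953485] [-0.13198035  0.40531334  0.12503426] [-2.78650369 -1.0442282  15.86533646]
```

View pics/g4.png

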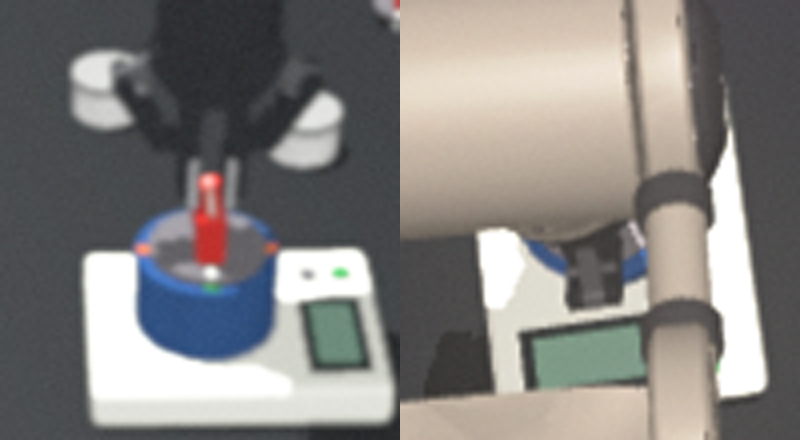

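The side half shows the cap flush on the cell and the bar end-on. The white lug mark at (212,272) lines up with the green mark at (212,288). I add 2° of margin, settle and hand in.

servo_tool(
  plan=[
    [0,0,0,0,0,0.022],
    [0,0,0,0,0,0.022],
    [0,0,0,0,0,0.022],
    [0,0,0,0,0,0.022],
    [0,0,0,0,0,0.022],
    [0,0,0,0,0,0.022],
  ],
)

```text
time_s: 12.2
tcp_pos: [0.5021, 0.1331, 0.0995]
orientation: [2.072, 2.358, 0.006]
ft_force: [-2.9, -1.5, 16.0]
grip_width: 0.0145
finger_force: 80.6
```

```bash
python3 -c "
from h import *
st=manip.get_state();print(yaw(),st['tcp_pos'],st['moment'],st['ft_force'],st['finger_force'])
print(manip.sign_off())"
```

```text
97.39231168845613 [0.5021037  0.13313119 0.09953582] [-0.13236932  0.41103779  0.2004454 ] [-2.8688624  -1.4807645  15.98126267] 80.6208872795105
the job is handed in; nothing more can be done
None
```

The cap is on the meter's cell, pressed home and turned clockwise about 92° by the gripper's own reading; I handed the job in at 12.2 s with the gripper still holding it at about 80 N and pressing down with about 16 N.

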